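Check the return springs of a tilting mirror mount

ROBOT

A 6-joint arm with a two-finger parallel gripper is mounted at the origin on a cart in front of the work surface, level with it; the furniture and walls round the work are solid. World frame = base frame: x ahead of the robot, y to its left, z up, the work surface at z = 0. Lengths are in m, angles in rad, forces in N, time in s.
With the tool pointing down it reaches from about 0.3 to 0.775 m from the base axis. Payload 14.6 kg.
Tool frame: the origin (TCP) lies on the centre line of the jaws, within the pads' length; the fingertips stand ctrl.tcp_to_tips ahead of it and the grasp point (between the pads) lies 2 mm behind it (ctrl.tcp_to_tips is the distance from the TCP to the fingertips, in m); z points along the fingers, y is the line along which they close (so a half turn about z gives the same grasp; the last joint's range is limited). The gripper opens to 94 mm and grips with 3 to 60 N. Pads are 16 mm wide; open, the fingers measure 119 mm over their backs; the gripper's body (75 mm by 177 mm) begins 78 mm behind the grasp point.
Start: joints at [1.038, 0.3, 1.521, -0, 1.321, -0.067], TCP at [0.247, 0.491, 0.222] pointing down, gripper open.
Joint ranges: [-3.03, 3.03], [-0.79, 2.21], [0.23, 2.52], [-1.04, 4.18], [0, 3.07], [-2.55, 2.55]. Speed limits (rad/s): [2.22, 2.22, 2.57, 3.14, 3.14, 3.14].

INTERFACE

Orientations are given as [roll, pitch, yaw] about the fixed x, y, z axes, in that order (R = Rz(yaw) Ry(pitch) Rx(roll)).
In Python, from station import telemetry, viewer, hand_in, ctrl gives the robot as it stands.
- The arm moves only by the tool step_arm, never from a script. Its argument "plan" is a list of rows, each an object of numbers: "dx", "dy", "dz": the shift along the tool's x, y, z scaled (see below); "rx", "ry", "rz": the turn, a rotation vector about the tool's x, y, z scaled (see below); "claw": the closure, from 0 (fully open) to 1 (shut). In form: [{"dx": .., "dy": .., "dz": .., "rx": .., "ry": .., "rz": .., "claw": ..}, ...]. A call has 1 to 10 rows; each row shifts and turns the commanded pose from where the row before left it, along the tool's axes as they then stand; what a row does not reach is not made up. The controller multiplies each number of a shift by 0.1 m and each number of a turn by 90 degrees. A row lasts 1/10 s, in which the tool goes at most 50 mm and 8.59 degrees, less where a joint would pass 70% of its speed; a pose out of reach is approached as far as the arm can. A call with a number of a shift or a turn outside -1 to 1 is refused whole. A call with a gripper value outside its range is refused whole. The fingers move at their own pace and stop on an object; "grip_force" is the grip in N (left out, the last holds). Time passes only in rows, so rows that do not move let the fingers close. It gives the time, the measured TCP pose, the force, the opening and the grip force at its end, in the units of the state.
- telemetry.get_obs(): the state, without advancing time (a new reading comes with each control period).
- viewer.camera(name): name is "scene" or "top" or "wrist"; returns a dict with "img" (384x512x3 uint8, red, green, blue), "z_map" (384x512 float32, m along the optical axis (not along the pixel's ray), 0 where there is no reading), "fx", "fy", "cx", "cy" (pixels), "dist" ([k1, k2, p1, p2, k3] as OpenCV has them; the pictures are not rectified), "R" (3x3) and "t" (3): a world point X has camera coordinates R X + t; the wrist camera has in their place "tool_from_camera" (4x4, takes a point from camera to tool coordinates, whose origin is the TCP and whose axes are the flange's). Camera axes: x right, y down, z forward; pixel columns grow to the right and rows downward; lengths in m; the calibration is good to about 2 mm. A picture is of the moment at which its call begins: read the wrist's pose just before it.
- hand_in(): hands the job in; it is judged then, once.
Trained networks look in a picture, given as the dict that the camera call returned (one of the last four; its "shot" number tells which), for a name from the list of things; names that differ only in an ending like _2 or _b are one class to them, and where a whole thing is asked for, a point or a joint stands for the part that bears it (a point fixed in the world has none). Each returns a list of dicts, best first, with "score" (0 to 1); they miss things now and then, are a little off and sometimes report something else, mostly with a low value. They report only what shows in the picture. A call takes as long as a camera call.
- viewer.recognise(target, picture): "rect" ([left, top, right, bottom] in pixels, round what is visible of it).
The state is a dict: "time_s": time; "qpos": joint angles; "joint_vel": joint speeds; "tau": joint torques, N m; "ee_pos": TCP position; "eef_rot": TCP orientation; "force": force on the tool from outside, world axes, zero at the start; "moment": the same for the moment, N m; "grip_width": finger opening in m; "grip_force": force on a finger pad.
Only numpy, scipy, OpenCV 4.12 (cv2) and the standard library are available. Lean on these libraries where they do the work, as an engineer would, in place of code of your own. Each camera call takes 0.05 s, during which the arm holds its last target. There are 200 camera calls.

TASK

Check the two springs of the mirror mount by its front corner pads: press down the pad on the same side of the scale as the red tab until the needle stands in front of the red tab, not past it, hold it there for a second, then let it spring back. Then do the same on the other corner with the blue tab, and finish with the plate released and level. Only press with the fingertips: grip or lift nothing, keep off the mirror and the needle, and leave the things standing round the mount where they are.

Things in the scene. Friction and masses are not known exactly. Their poses are not given: they have to be found in the camera images.
- mount: mirror mount screwed to the worktop: aluminium base 220 x 220 x 12 mm, a grey tilt plate (140 along x, 190 along y, 10 mm thick) rocking on a hinge that runs along the mount's x axis at y 0, 62 mm above the worktop, and at the back an upright white scale panel (130 mm wide, 140 to 204 mm above the worktop) on two posts. Origin: on the worktop, below the middle of the tilt plate; the base reaches from x -90 to +130 mm. x points from the pads to the scale, y to the left, z up
- tilt_plate (a joint): tilt of the plate in rad, 0 when level, from -0.36 to 0.36; positive when the left (+y) pad is down, negative when the right pad is down. Springs bring it back to 0
- pad_left (a point): black round rubber pad, 32 mm across and 12 mm high with a slightly domed top, on the front corner of the tilt plate at the mount's +y (left) side, x -50, y +75 mm in the mount's frame; its top is 79 mm above the worktop with the plate level. Press it straight down: about 3 to 8 N bring the needle to a mark. This point: middle of its top; it sinks by 75 mm x sin(tilt)
- pad_right (a point): black round rubber pad, 32 mm across and 12 mm high with a slightly domed top, on the front corner of the tilt plate at the mount's -y (right) side, x -50, y -75 mm in the mount's frame; its top is 79 mm above the worktop with the plate level. Press it straight down: about 3 to 8 N bring the needle to a mark. This point: middle of its top; it sinks by 75 mm x sin(-tilt)
- needle_tip (a point): tip of a thin orange upright needle fixed to the tilt plate, 120 mm long from the hinge axis to this tip, 4 mm thick, 16 mm in front of the scale panel and 92 mm in +x of the mount's origin. Not to be touched. It leans to the side of the pad that is pressed. The tip is 182 mm above the worktop with the plate level; it moves along the mount's y by 120 mm x sin(tilt), positive to the left. It stands at a tab when it is within 5 mm of the tab's middle along the mount's y
- red_mark: red plastic tab, 10 mm wide and 64 mm high (148 to 212 mm above the worktop), clipped over the top of the white scale panel, on either the left or the right half, 16 to 32 mm from the scale's middle. Origin: middle of its width, on the panel's front face, 182 mm above the worktop, 108 mm in +x of the mount's origin; axes parallel to the mount's (y across the scale)
- blue_mark: blue plastic tab, 10 mm wide and 64 mm high (148 to 212 mm above the worktop), clipped over the top of the white scale panel, on either the left or the right half, 16 to 32 mm from the scale's middle. Origin: middle of its width, on the panel's front face, 182 mm above the worktop, 108 mm in +x of the mount's origin; axes parallel to the mount's (y across the scale)
- mirror (a point): round mirror in a black ring 60 mm across and 7 mm high, on the tilt plate at x +15, y 0 mm of the mount. Not to be touched. This point: middle of its face
- driver: small blue screwdriver, 123 mm long, 16 mm thick, lying to the left of the mount, roughly along its x. Bystander; origin: middle of its underside
- bottle: white reagent bottle with a screw cap, 47 mm across, 90 mm high, standing to the right of the mount. Bystander; origin: middle of its underside
- fuses: clear flat box of glass fuses, 35 x 60 x 14 mm, lying in front of the mount. Bystander; origin: middle of its underside

How it is judged:
On the way, in this order (a step that is already met when the one before it is completed fails the run):
1. the needle stands in front of the red tab (within 5 mm of its middle) for half a second, a fingertip pressing the pad on the red tab's side (y of needle_tip in the frame of red_mark between -0.005 and 0.005 m and ((y of red_mark in the frame of mount above 0 m and contact force between pad_left and the fingers above 0.5 N) or (y of red_mark in the frame of mount below 0 m and contact force between pad_right and the fingers above 0.5 N))), for 0.5 s.
2. the plate is let go and springs back to level (within 0.03 rad) (value of joint tilt_plate between -0.03 and 0.03 rad and contact force between each of pad_left, pad_right and the fingers below 0.3 N), for 0.2 s.
3. the needle stands in front of the blue tab (within 5 mm of its middle) for half a second, a fingertip pressing the pad on the blue tab's side (y of needle_tip in the frame of blue_mark between -0.005 and 0.005 m and ((y of blue_mark in the frame of mount above 0 m and contact force between pad_left and the fingers above 0.5 N) or (y of blue_mark in the frame of mount below 0 m and contact force between pad_right and the fingers above 0.5 N))), for 0.5 s.
At the end, for the whole second after the job is handed in: After the red and then the blue tab have been reached and held, the plate is released, level within 0.03 rad and at rest, and the screwdriver, bottle and fuse box are within 15 mm of where they stood (value of joint tilt_plate between -0.03 and 0.03 rad and velocity of joint tilt_plate between -0.05 and 0.05 rad/s and distance of each of driver, bottle, fuses from where it was at the start of the episode below 0.015 m); the robot touches nothing.
It fails at once if the needle is pressed more than 9 mm past the middle of a tab (((y of red_mark in the frame of mount above 0 m and y of needle_tip in the frame of red_mark above 0.009 m) or (y of red_mark in the frame of mount below 0 m and y of needle_tip in the frame of red_mark below -0.009 m)) or ((y of blue_mark in the frame of mount above 0 m and y of needle_tip in the frame of blue_mark above 0.009 m) or (y of blue_mark in the frame of mount below 0 m and y of needle_tip in the frame of blue_mark below -0.009 m))).
It fails at once if a corner is pulled up instead of the other being pressed down ((contact force between pad_left and the fingers above 0.5 N and value of joint tilt_plate below -0.04 rad) or (contact force between pad_right and the fingers above 0.5 N and value of joint tilt_plate above 0.04 rad)).
It fails at once if the robot touches the mirror or the needle (over 1 N) ((contact force between mirror and the fingers above 1 N or contact force between mirror and the arm above 1 N) or (contact force between needle and the fingers above 1 N or contact force between needle and the arm above 1 N)).
It fails at once if a bystander is lifted, carried or pushed more than 15 mm (distance of any of driver, bottle, fuses from where it was at the start of the episode above 0.015 m).
It also fails if it takes over 51 s, if anything falls off the work surface, if the arm or the gripper's body presses on something with over 40 N, if the wrist force passes 120 N, or if a joint passes its speed limit or range.

## Working session

There is one attempt and no reset: what is moved stays moved. The work goes in short steps, Python scripts to look and compute and a tool call to move; the robot and the scene stay as the last step left them, time stands still between calls to the robot, and variables do not carry over. Pictures are saved under pics/ and viewed, at most 10 in all, crops included, and the job is handed in when it is done.

Besides the shell and the picture viewer there is one more tool, called after "Emit:" by a JSON object that holds its "api" and its "payload". step_arm: Moves the arm, as the interface text tells. Shifts and turns lie within -1 to 1; 1 stands for 0.1 m of shift or 90 degrees of turn. Its arguments: {"type":"object","properties":{"plan":{"type":"array"},"grip_force":{"type":"number"}},"required":["plan"]}

```bash
mkdir -p pics; cat > h.py <<'E'
import numpy as np, cv2
from station import telemetry, viewer, hand_in, ctrl
def K(c): return np.array([[c['fx'],0,c['cx']],[0,c['fy'],c['cy']],[0,0,1.]])
def ray(c,uv):
    p=cv2.undistortPoints(np.array(uv,float).reshape(-1,1,2),K(c),np.array(c['dist'],float)).reshape(-1,2)
    return np.c_[p,np.ones(len(p))]
def world(c,uv,z):  # z depth
    R,t=np.array(c['R']),np.array(c['t'])
    return (ray(c,uv)*np.array(z).reshape(-1,1)-t)@R
def proj(c,X):
    return cv2.projectPoints(np.array(X,float).reshape(-1,3),cv2.Rodrigues(np.array(c['R']))[0],np.array(c['t'],float),K(c),np.array(c['dist'],float))[0].reshape(-1,2)
def cloud(c):
    h,w=c['z_map'].shape; u,v=np.meshgrid(np.arange(w),np.arange(h))
    return world(c,np.c_[u.ravel(),v.ravel()],c['z_map'].ravel()).reshape(h,w,3)
E
python3 - <<'E'
from h import *
o=telemetry.get_obs(); print(o['time_s'],o['ee_pos'],o['eef_rot'],o['grip_width'],ctrl.tcp_to_tips)
ims=[]
for n in('top','scene'):
    c=viewer.camera(n); ims.append(c['img'])
    cv2.imwrite(f'pics/{n}0.png',c['img'][...,::-1])
    P=cloud(c)
    for k in('mount','tilt_plate','pad_left','pad_right','needle_tip','red_mark','blue_mark','mirror','driver','bottle','fuses'):
        r=viewer.recognise(k,c)
        for q in r[:2]:
            l,t,rr,b=q['rect'];u,v=int((l+rr)/2),int((t+b)/2)
            print(n,k,round(q['score'],2),np.round(q['rect']),P[v,u].round(3))
    print(n,'cam pos',-np.array(c['R']).T@c['t'])
E
```

```text
0.0 [0.24689732 0.49118587 0.22188555] [-3.14040720e+00 -8.31347128e-05  2.67579897e+00] 0.09379783770820384 0.017
top mount 0.9 [239. 135. 348. 249.] [0.572 0.088 0.073]
top tilt_plate 0.69 [250. 157. 341. 244.] [0.551 0.084 0.076]
top pad_left 0.9 [250. 162. 341. 243.] [0.547 0.084 0.073]
top pad_right 0.62 [250. 155. 343. 246.] [0.551 0.082 0.077]
top needle_tip 0.75 [251. 162. 340. 242.] [0.549 0.084 0.074]
top blue_mark 0.64 [292. 138. 303. 151.] [0.651 0.089 0.214]
top mirror 0.63 [248. 162. 341. 242.] [0.549 0.086 0.073]
top mirror 0.31 [352. 187. 376. 210.] [ 0.553 -0.068  0.085]
top driver 0.72 [219. 193. 243. 209.] [0.458 0.17  1.124]
top bottle 0.79 [354. 188. 378. 209.] [ 0.552 -0.071  0.089]
top fuses 0.84 [291. 257. 318. 277.] [0.4   0.062 0.013]
top cam pos [0.45821415 0.17044649 1.12430901]
scene mount 0.62 [311. 163. 317. 191.] [0.655 0.088 0.181]
scene mount 0.59 [217. 158. 345. 314.] [0.57  0.108 0.076]
scene tilt_plate 0.71 [231. 184. 340. 284.] [0.582 0.106 0.074]
scene pad_left 0.85 [228. 177. 344. 284.] [0.719 0.181 0.003]
scene pad_right 0.93 [224. 196. 336. 288.] [0.544 0.096 0.076]
scene needle_tip 0.6 [228. 185. 339. 283.] [0.592 0.116 0.069]
scene red_mark 0.61 [288. 158. 300. 188.] [0.64  0.125 0.186]
scene blue_mark 0.7 [312. 163. 317. 192.] [0.653 0.085 0.18 ]
scene mirror 0.61 [229. 176. 337. 284.] [0.607 0.127 0.066]
scene driver 0.57 [212. 246. 227. 251.] [0.543 0.243 0.015]
scene bottle 0.89 [349. 254. 378. 308.] [ 0.529 -0.085  0.062]
scene bottle 0.64 [291. 157. 299. 190.] [0.642 0.125 0.183]
scene fuses 0.58 [238. 304. 272. 328.] [0.39  0.052 0.015]
scene cam pos [-0.18955689 -0.31066002  0.53016178]
```

```bash
python3 -c "
import cv2,numpy as np
a=cv2.imread('pics/top0.png');b=cv2.imread('pics/scene0.png')
cv2.imwrite('pics/both.png',np.hstack([cv2.resize(a,(400,300)),cv2.resize(b,(400,300))]))"
```

```text
(no output)
```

View pics/top0.png

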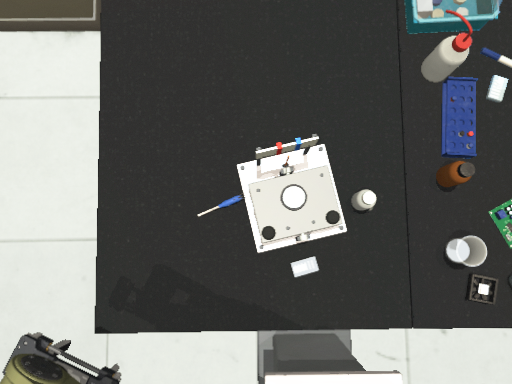

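View pics/scene0.png

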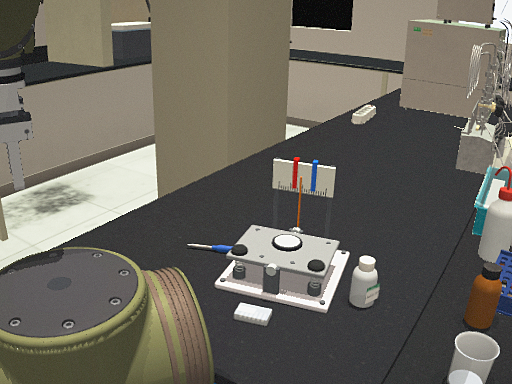

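Top view: left pad at (268,233), right pad (333,217), mirror (294,198), and red (280,148) is left of blue (298,143). The scene view agrees, so red goes with the left pad and blue with the right. Next I'll fit the mount pose and tab offsets.

```bash
cat >> h.py <<'E'
from scipy.optimize import least_squares
def blob(mask,box):
    l,t,r,b=box; m=np.zeros(mask.shape,np.uint8); m[t:b,l:r]=mask[t:b,l:r]
    n,L,S,C=cv2.connectedComponentsWithStats(m)
    i=1+np.argmax(S[1:,4]); return C[i],S[i]
def W(p,X):  # p=x,y,yaw
    c,s=np.cos(p[2]),np.sin(p[2]); X=np.atleast_2d(X)
    return np.c_[p[0]+c*X[:,0]-s*X[:,1],p[1]+s*X[:,0]+c*X[:,1],X[:,2]]
def masks(c):
    i=c['img'].astype(int); r,g,b=i[...,0],i[...,1],i[...,2]
    return dict(dark=(i.max(2)<45).astype(np.uint8),red=((r>120)&(g<70)&(b<70)).astype(np.uint8),blue=((b>110)&(r<80)).astype(np.uint8),
      orange=((r>g+35)&(g>b+15)&(r>110)).astype(np.uint8))
E
python3 - <<'E'
from h import *
c=viewer.camera('top'); m=masks(c)
o={}
pl,S1=blob(m['dark'],(255,222,281,243)); pr,S2=blob(m['dark'],(322,208,343,226))
print(pl,S1,pr,S2)
ring,Sr=blob(m['dark'],(276,180,312,216)); mi=Sr[:2]+(Sr[2:4]-1)/2; print('mirror',mi,Sr)
red,Sa=blob(m['red'],(270,135,290,156)); blue,Sb=blob(m['blue'],(290,132,308,152)); print(red,Sa,blue,Sb)
M=[[-.05,.075,.077],[-.05,-.075,.077],[.015,0,.072]]
obs=np.array([pl,pr,mi])
f=least_squares(lambda p:(proj(c,W(p,M))-obs).ravel(),[.55,.085,.2]); p=f.x; print('pose top',p,f.fun.round(2))
def plane_y(c,uv,p,x): # intersect with mount plane x
    R=np.array(c['R']);C=-R.T@np.array(c['t']);d=ray(c,uv)@R
    e=np.array([np.cos(p[2]),np.sin(p[2]),0]);q=np.array([-e[1],e[0],0]);o=np.array([p[0],p[1],0])
    s=(x-(C-o)@e)/(d@e); X=C+d*s[:,None]; return np.c_[(X-o)@q,X[:,2]]
s=viewer.camera('scene'); n=masks(s)
rs,A=blob(n['red'],(286,150,304,195)); bs,B=blob(n['blue'],(306,150,322,200)); print('scene',rs,A,bs,B)
ns,N=blob(n['orange'],(290,175,308,235)); print('needle',ns,N)
ys,xs=np.nonzero(n['orange'][175:235,290:308]); print('tip rows',[(y+175,xs[ys==y].mean()+290) for y in sorted(set(ys))[:60:6]])
print('red y,z',plane_y(s,[rs],p,.108),'blue',plane_y(s,[bs],p,.108))
for y in sorted(set(ys))[:60:10]: print('needle y,z',plane_y(s,[[xs[ys==y].mean()+290,y+175]],p,.092))
P=cloud(s)
# pads in scene
ql,_=blob(n['dark'],(228,238,250,260)); qr,_=blob(n['dark'],(305,255,328,274)); print(ql,qr,'pred',proj(s,W(p,[[-.05,.075,.076],[-.05,-.075,.076],[.108,.02,.18]])))
T=cloud(c); print('pad depth',T[int(pl[1]),int(pl[0])],T[int(pr[1]),int(pr[0])])
print('padsW',W(p,M))
np.save('pose.npy',p)
E
```

```text
Traceback (most recent call last):
  File "h.py", line 19, in blob
    i=1+np.argmax(S[1:,4]); return C[i],S[i]
        ~~~~~~~~~^^^^^^^^^
ValueError: attempt to get argmax of an empty sequence
```

```bash
python3 - <<'E'
import cv2
a=cv2.imread('pics/top0.png')
print(a[217:250:2,268].tolist()); print(a[148,272:304:2,::-1].tolist())
b=cv2.imread('pics/scene0.png')
print(b[175,290:322:2,::-1].tolist(),b[205,292:306,::-1].tolist())
cv2.imwrite('pics/z.png',cv2.resize(b[150:290,210:350],None,fx=4.2,fy=4.2,interpolation=cv2.INTER_CUBIC))
E
```

```text
[[227, 237, 238], [228, 237, 238], [228, 237, 238], [228, 237, 239], [217, 227, 227], [53, 56, 56], [57, 62, 62], [57, 62, 62], [58, 63, 61], [56, 60, 58], [57, 61, 60], [53, 56, 56], [168, 180, 181], [210, 220, 227], [255, 255, 255], [255, 255, 255], [255, 255, 255]]
[[255, 255, 255], [255, 255, 255], [255, 255, 255], [254, 109, 93], [251, 76, 66], [147, 98, 85], [123, 122, 105], [126, 124, 107], [125, 123, 106], [126, 125, 107], [125, 123, 106], [100, 105, 103], [27, 54, 103], [23, 54, 103], [79, 81, 77], [71, 68, 62]]
[[173, 169, 149], [168, 116, 101], [163, 27, 24], [168, 20, 14], [159, 158, 141], [167, 167, 155], [167, 165, 148], [172, 168, 147], [172, 166, 148], [172, 168, 148], [188, 176, 151], [44, 82, 150], [31, 78, 151], [95, 108, 126], [167, 156, 140], [169, 162, 144]] [[57, 55, 59], [57, 58, 62], [66, 65, 64], [57, 57, 58], [56, 55, 59], [40, 51, 62], [167, 84, 35], [182, 90, 5], [93, 62, 61], [48, 57, 59], [61, 60, 59], [66, 63, 63], [58, 60, 62], [55, 54, 54]]
```

View pics/z.png

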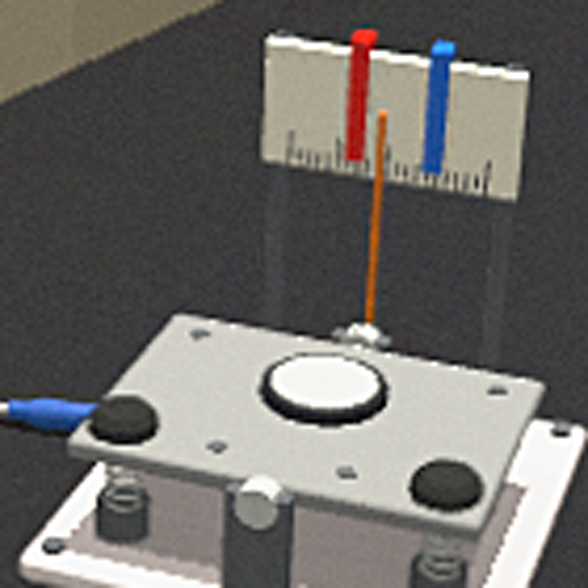

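The crop shows the needle upright between the red tab on the left (crop 357,100) and the blue tab on the right (438,110). I'll relax the thresholds and run the fit again.

```bash
cat >> h.py <<'E'
def masks(c):
    i=c['img'].astype(int); r,g,b=i[...,0],i[...,1],i[...,2]
    return dict(dark=(i.max(2)<110).astype(np.uint8),red=((r>120)&(g<75)&(b<75)).astype(np.uint8),blue=((b>90)&(r<62)).astype(np.uint8),
      orange=((r>g+40)&(g>b+20)&(r>110)).astype(np.uint8))
def plane_y(c,uv,p,x): # intersect rays with mount plane x -> (y,z)
    R=np.array(c['R']);C=-R.T@np.array(c['t']);d=ray(c,uv)@R
    e=np.array([np.cos(p[2]),np.sin(p[2]),0]);q=np.array([-e[1],e[0],0]);o=np.array([p[0],p[1],0])
    s=(x-(C-o)@e)/(d@e); X=C+d*s[:,None]; return np.c_[(X-o)@q,X[:,2]]
def rows(mask,box):
    l,t,r,b=box; ys,xs=np.nonzero(mask[t:b,l:r]); return np.array([[xs[ys==y].mean()+l,y+t] for y in sorted(set(ys))])
E
python3 - <<'E'
from h import *
c=viewer.camera('top'); m=masks(c)
pl,S1=blob(m['dark'],(258,224,278,242)); pr,S2=blob(m['dark'],(324,208,343,226))
ring,Sr=blob(m['dark'],(276,182,312,214)); mi=Sr[:2]+(Sr[2:4]-1)/2; print(pl,S1,pr,S2,'mirror',mi,Sr)
M=[[-.05,.075,.076],[-.05,-.075,.076],[.015,0,.072]]
obs=np.array([pl,pr,mi])
f=least_squares(lambda p:(proj(c,W(p,M))-obs).ravel(),[.55,.085,.2]); p=f.x; print('pose top',p,f.fun.round(2))
s=viewer.camera('scene'); n=masks(s)
for k,b,x in(('red',(286,150,304,195),.108),('blue',(306,150,322,200),.108),('orange',(290,170,310,232),.092)):
    r=rows(n[k],b); print(k,len(r)); print(np.c_[r,plane_y(s,r,p,x)*1000][::5].round(1).tolist())
ql,_=blob(n['dark'],(228,242,250,260)); qr,_=blob(n['dark'],(306,257,327,273)); print(ql,qr,'pred',proj(s,W(p,[[-.05,.075,.075],[-.05,-.075,.075]])))
T=cloud(c); print('pad depth',T[int(pl[1]),int(pl[0])],T[int(pr[1]),int(pr[0])])
print('padsW',W(p,M)); np.save('pose.npy',p)
# panel ends
g=s['img'][...,:3].astype(int); print('panel row175 edges',[u for u in range(265,345) if g[178,u].min()>120][::70], [u for u in range(265,345) if g[178,u].min()>120][-1])
E
```

```text
[268.16083916 232.44755245] [262 226  13  14 143] [332.28472222 216.9375    ] [326 211  14  13 144] mirror [287.5 203. ] [281 196  14  15  24]
pose top [0.53930809 0.09039423 0.26993258] [-1.24  3.53 -1.62  0.25  2.89 -3.85]
red 31
[[296.5, 157.0, 3.0, 217.6], [295.5, 162.0, 4.5, 206.8], [295.0, 167.0, 4.9, 196.0], [294.5, 172.0, 5.4, 185.1], [294.5, 177.0, 4.7, 174.2], [294.5, 182.0, 4.1, 163.3], [293.5, 187.0, 5.6, 152.0]]
blue 32
[[314.0, 159.0, -32.9, 218.0], [315.0, 164.0, -35.6, 207.8], [314.0, 169.0, -34.4, 197.0], [313.5, 174.0, -34.1, 186.2], [313.5, 179.0, -34.8, 175.4], [313.0, 184.0, -34.6, 164.5], [312.5, 189.0, -34.3, 153.4]]
orange 51
[[300.5, 176.0, -10.8, 184.3], [300.5, 181.0, -11.5, 173.6], [299.5, 186.0, -10.1, 162.5], [299.5, 191.0, -10.7, 151.7], [299.5, 196.0, -11.4, 140.8], [298.5, 201.0, -10.0, 129.4], [298.5, 206.0, -10.7, 118.3], [298.5, 211.0, -11.4, 107.1], [297.5, 216.0, -10.0, 95.4], [297.5, 221.0, -10.7, 84.0], [297.5, 226.0, -11.4, 72.4]]
[237.70744681 248.79787234] [315.82840237 265.44970414] pred [[235.75831166 249.41939365]
 [314.04460182 263.34620051]]
pad depth [0.47991497 0.14684175 0.07927328] [0.51346533 0.00257449 0.08154776]
padsW [[0.47111866 0.14934507 0.076     ]
 [0.51111863 0.00477674 0.076     ]
 [0.55376493 0.09439423 0.072     ]]
panel row175 edges [273] 334
```

```bash
python3 - <<'E'
from h import *
c=viewer.camera('top'); m=masks(c); s=viewer.camera('scene'); n=masks(s)
pl,_=blob(m['dark'],(258,224,278,242)); pr,_=blob(m['dark'],(324,208,343,226))
ql,_=blob(n['dark'],(228,242,250,260)); qr,_=blob(n['dark'],(306,257,327,273))
N=rows(n['orange'],(290,170,310,232))
M=[[-.05,.075,.076],[-.05,-.075,.076]]; M2=[[-.05,.075,.074],[-.05,-.075,.074]]
def res(p,full=False):
    a=(proj(c,W(p,M))-[pl,pr]).ravel(); b=(proj(s,W(p,M2))-[ql,qr]).ravel()
    d=plane_y(s,N,p,.092)[:,0]*1000*.6
    e=plane_y(s,[[272.5,178],[334.5,178]],p,.108)[:,0]*1000-[65,-65]
    return np.r_[a,b*.7,d.mean()]
for f0 in (1,):
    f=least_squares(res,[.55,.085,.24]); p=f.x; print(p,f.fun.round(2))
print('panel ends',plane_y(s,[[272.5,178],[334.5,178]],p,.108)*1000)
for k,b,x in(('red',(286,163,304,188),.108),('blue',(306,167,322,191),.108),('orange',(290,170,310,232),.092)):
    r=rows(n[k],b); y=plane_y(s,r,p,x)*1000; print(k,y.mean(0),y[:,0].std())
print('pads',W(p,[[-.05,.075,.079],[-.05,-.075,.079]]),'yaw deg',np.degrees(p[2]))
# top check of tabs: top faces at z .212, x ~.111
for k,b in(('red',(270,138,290,154)),('blue',(290,134,308,150))):
    uv,S=blob(m[k] if k=='red' else ((c['img'][...,2].astype(int)>c['img'][...,0].astype(int)+50).astype(np.uint8)),b); R=np.array(c['R']);C=-R.T@np.array(c['t']);d=(ray(c,[uv])@R)[0]
    X=C+d*(.212-C[2])/d[2]; dx=X[:2]-p[:2]; cs,sn=np.cos(p[2]),np.sin(p[2]); print(k,uv,S,'mount xy top view',[cs*dx[0]+sn*dx[1],-sn*dx[0]+cs*dx[1]])
np.save('pose.npy',p)
E
```

```text
[0.54337049 0.08516483 0.2220589 ] [-0.39  0.41  0.03  0.26  0.73 -0.06  0.03 -0.71  0.04]
panel ends [[ 64.07189291 163.30993137]
 [-66.10216906 183.9008706 ]]
red [ 16.62669388 177.3038536 ] 0.7853949750525758
blue [-23.02127884 175.89377125] 0.423185893896118
orange [6.28851698e-02 1.28047651e+02] 0.5287921912794441
pads [[0.4780803  0.14731136 0.079     ]
 [0.51111607 0.00099445 0.079     ]] yaw deg 12.723037715774103
red [277. 142.] [277 142   1   1   1] mount xy top view [np.float64(0.11957892808287167), np.float64(0.01756333415506325)]
blue [297.70491803 142.54098361] [295 137   7  13  61] mount xy top view [np.float64(0.10875860535684785), np.float64(-0.0223764753844201)]
```

Pose and tabs are consistent: the panel measures 130 mm, red sits at y≈+17 mm and blue at y≈−22.5 mm. I'll turn the tool so its y matches mount y, then move above the left pad.

Emit:
{"api": "step_arm", "payload": {"plan": [{"rz": -0.088,"claw": 0.96},{"rz": -0.088,"claw": 0.96},{"rz": -0.088,"claw": 0.96},{"rz": -0.087,"claw": 0.96},{"rz": -0.087,"claw": 0.96},{"claw": 0.96},{"claw": 0.96}], "grip_force": 5}}

```text
$.plan[0]: bad value
```

Emit:
{"api": "step_arm", "payload": {"plan": [{"dx": -0.15,"dy": -0.386,"claw": 0.96},{"dx": -0.15,"dy": -0.386,"claw": 0.96},{"dx": -0.15,"dy": -0.386,"claw": 0.96},{"dx": -0.15,"dy": -0.386,"claw": 0.96},{"dx": -0.15,"dy": -0.386,"claw": 0.96},{"dx": -0.15,"dy": -0.386,"claw": 0.96},{"dx": -0.15,"dy": -0.386,"claw": 0.96},{"dx": -0.15,"dy": -0.386,"claw": 0.96},{"dx": -0.15,"dy": -0.386,"claw": 0.96},{"dx": -0.15,"dy": -0.386,"claw": 0.96}]}}

```text
$.plan[0]: bad value
```

Emit:
{"api": "step_arm", "payload": {"plan": [{"claw": 0.96},{"claw": 0.96},{"claw": 0.96}]}}

```text
$.plan[0]: bad value
```

Emit:
{"api": "step_arm", "payload": {"plan": [{"dx": 0,"dy": 0,"dz": 0,"rx": 0,"ry": 0,"rz": -0.088,"claw": 0.96},{"dx": 0,"dy": 0,"dz": 0,"rx": 0,"ry": 0,"rz": -0.088,"claw": 0.96},{"dx": 0,"dy": 0,"dz": 0,"rx": 0,"ry": 0,"rz": -0.088,"claw": 0.96},{"dx": 0,"dy": 0,"dz": 0,"rx": 0,"ry": 0,"rz": -0.087,"claw": 0.96},{"dx": 0,"dy": 0,"dz": 0,"rx": 0,"ry": 0,"rz": -0.087,"claw": 0.96},{"dx": 0,"dy": 0,"dz": 0,"rx": 0,"ry": 0,"rz": 0,"claw": 0.96},{"dx": 0,"dy": 0,"dz": 0,"rx": 0,"ry": 0,"rz": 0,"claw": 0.96}], "grip_force": 5}}

```text
time_s: 2.15
ee_pos: [0.247, 0.4914, 0.2224]
eef_rot: [3.142, 0.0, -2.923]
force: [-0.5, 0.7, 0.6]
grip_width: 0.0415
grip_force: 0.0
```

Emit:
{"api": "step_arm", "payload": {"plan": [{"dx": -0.15,"dy": -0.386,"dz": 0,"rx": 0,"ry": 0,"rz": 0,"claw": 0.96},{"dx": -0.15,"dy": -0.386,"dz": 0,"rx": 0,"ry": 0,"rz": 0,"claw": 0.96},{"dx": -0.15,"dy": -0.386,"dz": 0,"rx": 0,"ry": 0,"rz": 0,"claw": 0.96},{"dx": -0.15,"dy": -0.386,"dz": 0,"rx": 0,"ry": 0,"rz": 0,"claw": 0.96},{"dx": -0.15,"dy": -0.386,"dz": 0,"rx": 0,"ry": 0,"rz": 0,"claw": 0.96},{"dx": -0.15,"dy": -0.386,"dz": 0,"rx": 0,"ry": 0,"rz": 0,"claw": 0.96},{"dx": -0.15,"dy": -0.386,"dz": 0,"rx": 0,"ry": 0,"rz": 0,"claw": 0.96},{"dx": -0.15,"dy": -0.386,"dz": 0,"rx": 0,"ry": 0,"rz": 0,"claw": 0.96},{"dx": -0.15,"dy": -0.386,"dz": 0,"rx": 0,"ry": 0,"rz": 0,"claw": 0.96},{"dx": -0.15,"dy": -0.386,"dz": 0,"rx": 0,"ry": 0,"rz": 0,"claw": 0.96}]}}

```text
time_s: 3.15
ee_pos: [0.4791, 0.1464, 0.2226]
eef_rot: [3.142, 0.0, -2.923]
force: [0.2, -0.4, 0.9]
grip_width: 0.0038
grip_force: 0.0
```

Emit:
{"api": "step_arm", "payload": {"plan": [{"dx": 0,"dy": 0,"dz": 0,"rx": 0,"ry": 0,"rz": 0,"claw": 0.96},{"dx": 0,"dy": 0,"dz": 0,"rx": 0,"ry": 0,"rz": 0,"claw": 0.96},{"dx": 0,"dy": 0,"dz": 0,"rx": 0,"ry": 0,"rz": 0,"claw": 0.96}]}}

```text
time_s: 3.45
ee_pos: [0.478, 0.1487, 0.2224]
eef_rot: [3.141, -0.0, -2.92]
force: [0.4, -0.4, 0.7]
grip_width: 0.0035
grip_force: 0.0
```

Emit:
{"api": "step_arm", "payload": {"plan": [{"dx": 0,"dy": -0.015,"dz": 0.28,"rx": 0,"ry": 0,"rz": 0,"claw": 0.96},{"dx": 0,"dy": 0,"dz": 0.28,"rx": 0,"ry": 0,"rz": 0,"claw": 0.96},{"dx": 0,"dy": 0,"dz": 0.28,"rx": 0,"ry": 0,"rz": 0,"claw": 0.96},{"dx": 0,"dy": 0,"dz": 0.28,"rx": 0,"ry": 0,"rz": 0,"claw": 0.96},{"dx": 0,"dy": 0,"dz": 0,"rx": 0,"ry": 0,"rz": 0,"claw": 0.96},{"dx": 0,"dy": 0,"dz": 0,"rx": 0,"ry": 0,"rz": 0,"claw": 0.96}]}}

```text
time_s: 4.05
ee_pos: [0.4786, 0.1473, 0.1113]
eef_rot: [3.142, 0.0, -2.919]
force: [0.3, 0.1, 0.3]
grip_width: 0.0039
grip_force: 0.0
```

```bash
python3 - <<'E'
from h import *
o=telemetry.get_obs(); print(o['ee_pos'],o['force'])
s=viewer.camera('scene');w=viewer.camera('wrist')
cv2.imwrite('pics/s1.png',np.hstack([s['img'][130:330,180:400],cv2.resize(w['img'],None,fx=.52,fy=.52,interpolation=cv2.INTER_AREA)])[...,::-1] if 0 else np.hstack([cv2.resize(s['img'][140:320,190:400],(400,343)),cv2.resize(w['img'],(400,343))])[...,::-1])
E
```

```text
[0.4786377  0.14728031 0.11125477] [0.33028553 0.12935183 0.33410614]
```

View pics/s1.png

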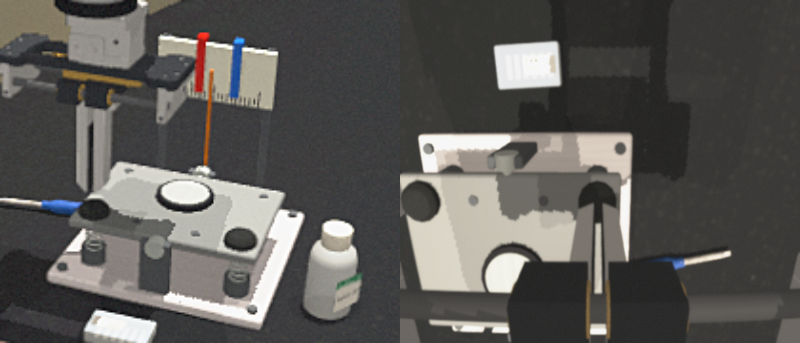

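Left: fingers stand above the left pad, with needle and tabs clear to the scene camera. Right (wrist): fingertips on the pad's axis. I'll press partly and then measure the needle.

Emit:
{"api": "step_arm", "payload": {"plan": [{"dx": 0,"dy": 0,"dz": 0.06,"rx": 0,"ry": 0,"rz": 0,"claw": 0.96},{"dx": 0,"dy": 0,"dz": 0.06,"rx": 0,"ry": 0,"rz": 0,"claw": 0.96},{"dx": 0,"dy": 0,"dz": 0.02,"rx": 0,"ry": 0,"rz": 0,"claw": 0.96},{"dx": 0,"dy": 0,"dz": 0.02,"rx": 0,"ry": 0,"rz": 0,"claw": 0.96},{"dx": 0,"dy": 0,"dz": 0.02,"rx": 0,"ry": 0,"rz": 0,"claw": 0.96},{"dx": 0,"dy": 0,"dz": 0.02,"rx": 0,"ry": 0,"rz": 0,"claw": 0.96},{"dx": 0,"dy": 0,"dz": 0,"rx": 0,"ry": 0,"rz": 0,"claw": 0.96},{"dx": 0,"dy": 0,"dz": 0,"rx": 0,"ry": 0,"rz": 0,"claw": 0.96}]}}

```text
time_s: 4.95
ee_pos: [0.4788, 0.1466, 0.0906]
eef_rot: [3.141, 0.0, -2.919]
force: [-0.5, 2.1, 2.6]
grip_width: 0.0032
grip_force: 1.5
```

```bash
cat > meas.py <<'E'
from h import *
p=np.load('pose.npy'); o=telemetry.get_obs(); print(o['time_s'],o['ee_pos'],o['force'])
s=viewer.camera('scene'); n=masks(s)
for k,b in(('red',(286,163,304,188)),('blue',(306,167,322,191))):
    r=rows(n[k],b)
    if len(r): print(k,plane_y(s,r,p,.108)[:,0].mean()*1000)
r=rows(n['orange'],(280,165,330,232)); r=r[r[:,1]>178]; y=plane_y(s,r,p,.092)*1000
# needle line through hinge (y0,z62): y=tan(t)*(z-62)
t=np.polyfit(y[:,1]-62,y[:,0],1); a=np.arctan(t[0]); b=np.arctan((y[:,0]*(y[:,1]-62)).sum()/((y[:,1]-62)**2).sum())
print('n',len(r),'tilt slope',a,'through hinge',b,'tip y slope/through',120*np.sin(a)+t[1],120*np.sin(b),'off',t[1],'zmax',y[:,1].max())
E
python3 meas.py
```

```text
4.95 [0.47882225 0.14660827 0.09059999] [-0.4824744   2.07257832  2.60456984]
red 17.333669615007707
blue -23.10746607782388
n 48 tilt slope 0.07142515049742236 through hinge 0.07759843236190664 tip y slope/through 9.043289553372098 9.302469491505866 off 0.4795572175720181 zmax 175.4602234319306
```

Emit:
{"api": "step_arm", "payload": {"plan": [{"dx": 0,"dy": 0,"dz": 0.015,"rx": 0,"ry": 0,"rz": 0,"claw": 0.96},{"dx": 0,"dy": 0,"dz": 0.015,"rx": 0,"ry": 0,"rz": 0,"claw": 0.96},{"dx": 0,"dy": 0,"dz": 0.015,"rx": 0,"ry": 0,"rz": 0,"claw": 0.96},{"dx": 0,"dy": 0,"dz": 0,"rx": 0,"ry": 0,"rz": 0,"claw": 0.96},{"dx": 0,"dy": 0,"dz": 0,"rx": 0,"ry": 0,"rz": 0,"claw": 0.96}]}}

```text
time_s: 5.5
ee_pos: [0.4788, 0.1467, 0.086]
eef_rot: [3.141, 0.0, -2.919]
force: [-1.6, 4.3, 4.9]
grip_width: 0.0035
grip_force: 2.7
```

```bash
python3 meas.py; python3 -c "
from h import *
s=viewer.camera('scene'); cv2.imwrite('pics/r1.png',cv2.resize(s['img'][150:240,260:350],(540,540),interpolation=cv2.INTER_CUBIC)[...,::-1])"
```

```text
5.5 [0.47882545 0.14665771 0.08600588] [-1.61099978  4.31544046  4.89182188]
red 16.228107057716088
blue -23.020766294233624
n 48 tilt slope 0.13830462865601115 through hinge 0.13575301334330844 tip y slope/through 16.34481121003821 16.240372164338662 off -0.19888451966890225 zmax 174.46626155134987
```

View pics/r1.png

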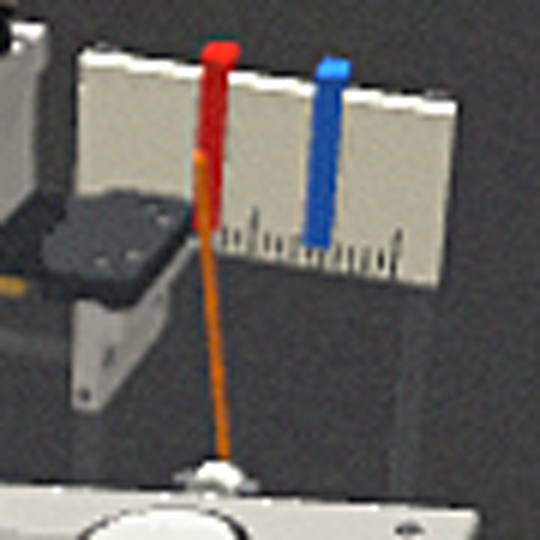

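The tip shows at crop (200,155), about 4 mm left of the red tab's middle (212,155). That equals the parallax of 16 mm in front, so the needle stands at red. I'll hold, then release and cross to the right pad.

Emit:
{"api": "step_arm", "payload": {"plan": [{"dx": 0,"dy": 0,"dz": 0,"rx": 0,"ry": 0,"rz": 0,"claw": 0.96},{"dx": 0,"dy": 0,"dz": 0,"rx": 0,"ry": 0,"rz": 0,"claw": 0.96},{"dx": 0,"dy": 0,"dz": 0,"rx": 0,"ry": 0,"rz": 0,"claw": 0.96},{"dx": 0,"dy": 0,"dz": 0,"rx": 0,"ry": 0,"rz": 0,"claw": 0.96},{"dx": 0,"dy": 0,"dz": 0,"rx": 0,"ry": 0,"rz": 0,"claw": 0.96},{"dx": 0,"dy": 0,"dz": 0,"rx": 0,"ry": 0,"rz": 0,"claw": 0.96},{"dx": 0,"dy": 0,"dz": 0,"rx": 0,"ry": 0,"rz": 0,"claw": 0.96},{"dx": 0,"dy": 0,"dz": 0,"rx": 0,"ry": 0,"rz": 0,"claw": 0.96},{"dx": 0,"dy": 0,"dz": 0,"rx": 0,"ry": 0,"rz": 0,"claw": 0.96},{"dx": 0,"dy": 0,"dz": 0,"rx": 0,"ry": 0,"rz": 0,"claw": 0.96}]}}

```text
time_s: 6.6
ee_pos: [0.4788, 0.1467, 0.0861]
eef_rot: [3.141, 0.0, -2.919]
force: [-0.6, 5.9, 4.3]
grip_width: 0.004
grip_force: 2.7
```

Emit:
{"api": "step_arm", "payload": {"plan": [{"dx": 0,"dy": 0,"dz": -0.03,"rx": 0,"ry": 0,"rz": 0,"claw": 0.96},{"dx": 0,"dy": 0,"dz": -0.03,"rx": 0,"ry": 0,"rz": 0,"claw": 0.96},{"dx": 0,"dy": 0,"dz": -0.03,"rx": 0,"ry": 0,"rz": 0,"claw": 0.96},{"dx": 0,"dy": 0,"dz": -0.03,"rx": 0,"ry": 0,"rz": 0,"claw": 0.96},{"dx": 0,"dy": 0,"dz": -0.03,"rx": 0,"ry": 0,"rz": 0,"claw": 0.96},{"dx": 0,"dy": 0,"dz": -0.06,"rx": 0,"ry": 0,"rz": 0,"claw": 0.96},{"dx": 0,"dy": 0,"dz": -0.1,"rx": 0,"ry": 0,"rz": 0,"claw": 0.96},{"dx": 0,"dy": 0,"dz": -0.1,"rx": 0,"ry": 0,"rz": 0,"claw": 0.96},{"dx": 0,"dy": 0,"dz": -0.1,"rx": 0,"ry": 0,"rz": 0,"claw": 0.96},{"dx": 0,"dy": 0,"dz": 0,"rx": 0,"ry": 0,"rz": 0,"claw": 0.96}]}}

```text
time_s: 7.6
ee_pos: [0.4794, 0.1466, 0.1387]
eef_rot: [3.142, 0.003, -2.919]
force: [0.3, 0.4, -0.1]
grip_width: 0.0039
grip_force: 0.0
```

```bash
python3 meas.py
```

```text
7.6 [0.47939754 0.14664476 0.13869724] [ 0.28301429  0.44894904 -0.10815857]
red 16.694668951009355
blue -23.020766294233624
n 48 tilt slope 0.00011749935427652975 through hinge 0.0019497487921415198 tip y slope/through 0.1573918300862131 0.23396970681681623 off 0.1432919076054737 zmax 176.9441764596159
```

Emit:
{"api": "step_arm", "payload": {"plan": [{"dx": 0,"dy": -0.3,"dz": 0,"rx": 0,"ry": 0,"rz": 0,"claw": 0.96},{"dx": 0,"dy": -0.3,"dz": 0,"rx": 0,"ry": 0,"rz": 0,"claw": 0.96},{"dx": 0,"dy": -0.3,"dz": 0,"rx": 0,"ry": 0,"rz": 0,"claw": 0.96},{"dx": 0,"dy": -0.3,"dz": 0,"rx": 0,"ry": 0,"rz": 0,"claw": 0.96},{"dx": 0,"dy": -0.29,"dz": 0,"rx": 0,"ry": 0,"rz": 0,"claw": 0.96},{"dx": 0,"dy": 0,"dz": 0,"rx": 0,"ry": 0,"rz": 0,"claw": 0.96},{"dx": 0,"dy": 0,"dz": 0.14,"rx": 0,"ry": 0,"rz": 0,"claw": 0.96},{"dx": 0,"dy": 0,"dz": 0.14,"rx": 0,"ry": 0,"rz": 0,"claw": 0.96},{"dx": 0,"dy": 0,"dz": 0,"rx": 0,"ry": 0,"rz": 0,"claw": 0.96},{"dx": 0,"dy": 0,"dz": 0,"rx": 0,"ry": 0,"rz": 0,"claw": 0.96}]}}

```text
time_s: 8.65
ee_pos: [0.5115, 0.0016, 0.109]
eef_rot: [3.141, -0.001, -2.919]
force: [0.3, 0.6, 0.4]
grip_width: 0.0037
grip_force: 0.0
```

```bash
python3 meas.py; python3 -c "
from h import *
s=viewer.camera('scene'); cv2.imwrite('pics/b0.png',cv2.resize(s['img'][140:320,200:400],(600,540),interpolation=cv2.INTER_CUBIC)[...,::-1])"
```

```text
8.65 [0.51145566 0.00160163 0.1090409 ] [0.25552643 0.62283805 0.4151627 ]
red 16.644901612262835
n 32 tilt slope 0.022726497928383247 through hinge 0.009979977131589369 tip y slope/through 1.9460900568778379 1.1975773757865487 off -0.7808549387269905 zmax 171.2693367521404
```

View pics/b0.png

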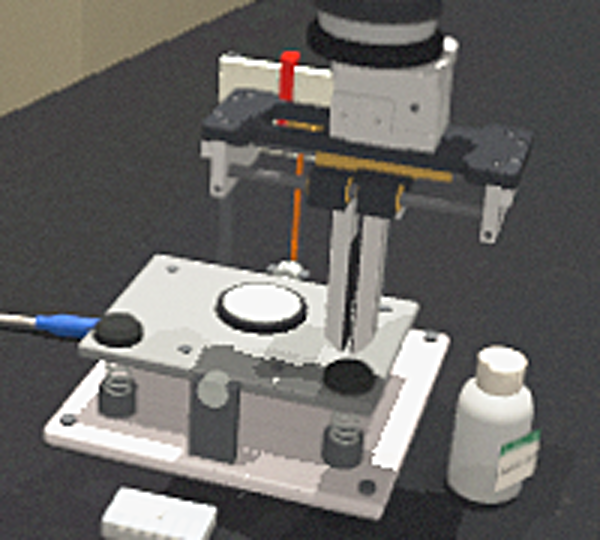

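The gripper hides the blue tab and the needle tip, but the needle shaft (crop 298, rows 155–265) still shows. The left-pad press gave needle ≈ 1.55 × sink below TCP z 0.0966. I'll press in stages with that calibration and check against the shaft.

Emit:
{"api": "step_arm", "payload": {"plan": [{"dx": 0,"dy": 0,"dz": 0.06,"rx": 0,"ry": 0,"rz": 0,"claw": 0.96},{"dx": 0,"dy": 0,"dz": 0.05,"rx": 0,"ry": 0,"rz": 0,"claw": 0.96},{"dx": 0,"dy": 0,"dz": 0.02,"rx": 0,"ry": 0,"rz": 0,"claw": 0.96},{"dx": 0,"dy": 0,"dz": 0.02,"rx": 0,"ry": 0,"rz": 0,"claw": 0.96},{"dx": 0,"dy": 0,"dz": 0.02,"rx": 0,"ry": 0,"rz": 0,"claw": 0.96},{"dx": 0,"dy": 0,"dz": 0.02,"rx": 0,"ry": 0,"rz": 0,"claw": 0.96},{"dx": 0,"dy": 0,"dz": 0.02,"rx": 0,"ry": 0,"rz": 0,"claw": 0.96},{"dx": 0,"dy": 0,"dz": 0,"rx": 0,"ry": 0,"rz": 0,"claw": 0.96},{"dx": 0,"dy": 0,"dz": 0,"rx": 0,"ry": 0,"rz": 0,"claw": 0.96}]}}

```text
time_s: 9.65
ee_pos: [0.5118, 0.001, 0.0881]
eef_rot: [-3.141, 0.0, -2.919]
force: [1.1, -3.5, 3.4]
grip_width: 0.0038
grip_force: 2.0
```

```bash
cat > meas2.py <<'E'
from h import *
p=np.load('pose.npy'); o=telemetry.get_obs(); print(o['time_s'],o['ee_pos'],o['force'])
s=viewer.camera('scene'); n=masks(s)
r=rows(n['orange'],(285,194,318,232)); y=plane_y(s,r,p,.092)*1000
def tilt(y): b=np.arctan((y[:,0]*(y[:,1]-62)).sum()/((y[:,1]-62)**2).sum()); return b,120*np.sin(b)
print('shaft',len(r),y[:,1].min(),y[:,1].max(),tilt(y)); print(y[::5].round(1).tolist())
c=viewer.camera('top'); cv2.imwrite('pics/t_%.1f.png'%o['time_s'],c['img'][...,::-1])
T=cloud(c); cs,sn=np.cos(p[2]),np.sin(p[2]); d=T-[p[0],p[1],0]; X=cs*d[...,0]+sn*d[...,1]; Y=-sn*d[...,0]+cs*d[...,1]
k=(np.abs(X)<.065)&(np.abs(Y)<.09)&(np.hypot(X-.015,Y)>.034)&(T[...,2]>.04)&(T[...,2]<.1)&((X>-.025)|(abs(Y)<.05))
f=np.polyfit(Y[k],T[...,2][k],1); print('plate tilt by depth',k.sum(),-np.arctan(f[0]),f[1])
E
python3 meas2.py
```

```text
9.65 [0.5117523  0.00104389 0.08812099] [ 1.11146852 -3.48979609  3.39522825]
shaft 19 71.20055249463908 125.35819754450101 (np.float64(-0.13295828025744627), np.float64(-15.908026688918781))
[[-7.7, 125.4], [-6.3, 113.8], [-3.5, 90.4], [-2.1, 78.6]]
plate tilt by depth 2472 -0.11117549609660464 0.06745278522441144
```

Emit:
{"api": "step_arm", "payload": {"plan": [{"dx": 0,"dy": 0,"dz": 0.015,"rx": 0,"ry": 0,"rz": 0,"claw": 0.96},{"dx": 0,"dy": 0,"dz": 0.015,"rx": 0,"ry": 0,"rz": 0,"claw": 0.96},{"dx": 0,"dy": 0,"dz": 0.015,"rx": 0,"ry": 0,"rz": 0,"claw": 0.96},{"dx": 0,"dy": 0,"dz": 0,"rx": 0,"ry": 0,"rz": 0,"claw": 0.96},{"dx": 0,"dy": 0,"dz": 0,"rx": 0,"ry": 0,"rz": 0,"claw": 0.96}]}}

```text
time_s: 10.25
ee_pos: [0.5118, 0.0011, 0.0835]
eef_rot: [-3.141, 0.0, -2.919]
force: [0.4, -3.9, 5.7]
grip_width: 0.0035
grip_force: 2.8
```

```bash
python3 meas2.py; python3 - <<'E'
from h import *
c=viewer.camera('top');s=viewer.camera('scene')
cv2.imwrite('pics/b1.png',np.hstack([cv2.resize(c['img'][125:205,245:325],(400,400),interpolation=cv2.INTER_CUBIC),cv2.resize(s['img'][150:240,260:350],(400,400),interpolation=cv2.INTER_CUBIC)])[...,::-1])
p=np.load('pose.npy')
for y in(-.020,-.0225,-.025): print(y,proj(c,W(p,[[.092,y,.179]])))
E
```

```text
10.25 [0.51175599 0.00110752 0.08353512] [ 0.38033743 -3.92276283  5.72149924]
shaft 20 71.62217751762596 142.86348339085413 (np.float64(-0.07829213066708769), np.float64(-9.385460541998228))
[[7.2, 142.9], [-9.5, 114.4], [-4.4, 92.9], [-3.0, 81.1]]
plate tilt by depth 2454 -0.1756264586650803 0.06747704320617312
-0.02 [[297.19512467 153.96530948]]
-0.0225 [[298.36942571 153.68391916]]
-0.025 [[299.5436213  153.40254323]]
```

View pics/b1.png

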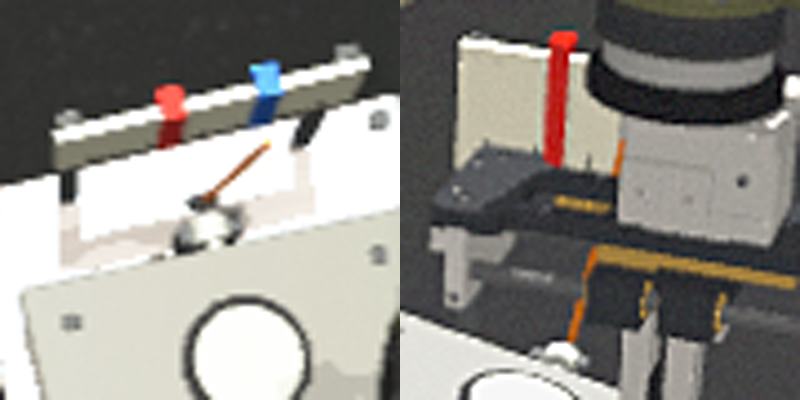

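Top view: needle tip at px ≈(298.2,153.7), where a tip at y≈−22 mm is predicted. Depth and TCP sink give −21 mm, so it stands at blue (−22.5 mm). I'll hold, then release.

Emit:
{"api": "step_arm", "payload": {"plan": [{"dx": 0,"dy": 0,"dz": 0.005,"rx": 0,"ry": 0,"rz": 0,"claw": 0.96},{"dx": 0,"dy": 0,"dz": 0,"rx": 0,"ry": 0,"rz": 0,"claw": 0.96},{"dx": 0,"dy": 0,"dz": 0,"rx": 0,"ry": 0,"rz": 0,"claw": 0.96},{"dx": 0,"dy": 0,"dz": 0,"rx": 0,"ry": 0,"rz": 0,"claw": 0.96},{"dx": 0,"dy": 0,"dz": 0,"rx": 0,"ry": 0,"rz": 0,"claw": 0.96},{"dx": 0,"dy": 0,"dz": 0,"rx": 0,"ry": 0,"rz": 0,"claw": 0.96},{"dx": 0,"dy": 0,"dz": 0,"rx": 0,"ry": 0,"rz": 0,"claw": 0.96},{"dx": 0,"dy": 0,"dz": 0,"rx": 0,"ry": 0,"rz": 0,"claw": 0.96},{"dx": 0,"dy": 0,"dz": 0,"rx": 0,"ry": 0,"rz": 0,"claw": 0.96},{"dx": 0,"dy": 0,"dz": 0,"rx": 0,"ry": 0,"rz": 0,"claw": 0.96}]}}

```text
time_s: 11.45
ee_pos: [0.5118, 0.0011, 0.0831]
eef_rot: [-3.141, 0.001, -2.919]
force: [1.1, -3.8, 4.9]
grip_width: 0.0036
grip_force: 2.9
```

Emit:
{"api": "step_arm", "payload": {"plan": [{"dx": 0,"dy": 0,"dz": 0,"rx": 0,"ry": 0,"rz": 0,"claw": 0.96},{"dx": 0,"dy": 0,"dz": 0,"rx": 0,"ry": 0,"rz": 0,"claw": 0.96},{"dx": 0,"dy": 0,"dz": -0.03,"rx": 0,"ry": 0,"rz": 0,"claw": 0.96},{"dx": 0,"dy": 0,"dz": -0.03,"rx": 0,"ry": 0,"rz": 0,"claw": 0.96},{"dx": 0,"dy": 0,"dz": -0.03,"rx": 0,"ry": 0,"rz": 0,"claw": 0.96},{"dx": 0,"dy": 0,"dz": -0.03,"rx": 0,"ry": 0,"rz": 0,"claw": 0.96},{"dx": 0,"dy": 0,"dz": -0.03,"rx": 0,"ry": 0,"rz": 0,"claw": 0.96},{"dx": 0,"dy": 0,"dz": -0.03,"rx": 0,"ry": 0,"rz": 0,"claw": 0.96},{"dx": 0,"dy": 0,"dz": -0.1,"rx": 0,"ry": 0,"rz": 0,"claw": 0.96},{"dx": 0,"dy": 0,"dz": -0.2,"rx": 0,"ry": 0,"rz": 0,"claw": 0.96}]}}

```text
time_s: 12.45
ee_pos: [0.5109, 0.0012, 0.1307]
eef_rot: [3.141, -0.002, -2.919]
force: [0.5, 0.2, -0.2]
grip_width: 0.0038
grip_force: 0.0
```

Emit:
{"api": "step_arm", "payload": {"plan": [{"dx": 0,"dy": 0,"dz": -0.3,"rx": 0,"ry": 0,"rz": 0,"claw": 0.96},{"dx": 0,"dy": 0,"dz": -0.3,"rx": 0,"ry": 0,"rz": 0,"claw": 0.96},{"dx": 0,"dy": 0,"dz": 0,"rx": 0,"ry": 0,"rz": 0,"claw": 0.96},{"dx": 0,"dy": 0,"dz": 0,"rx": 0,"ry": 0,"rz": 0,"claw": 0.96},{"dx": 0,"dy": 0,"dz": 0,"rx": 0,"ry": 0,"rz": 0,"claw": 0.96},{"dx": 0,"dy": 0,"dz": 0,"rx": 0,"ry": 0,"rz": 0,"claw": 0.96},{"dx": 0,"dy": 0,"dz": 0,"rx": 0,"ry": 0,"rz": 0,"claw": 0.96},{"dx": 0,"dy": 0,"dz": 0,"rx": 0,"ry": 0,"rz": 0,"claw": 0.96}]}}

```text
time_s: 13.25
ee_pos: [0.5114, 0.0012, 0.1905]
eef_rot: [3.141, -0.001, -2.919]
force: [-0.1, -0.2, 0.6]
grip_width: 0.0037
grip_force: 0.0
```

```bash
python3 meas2.py
```

```text
13.25 [0.51144243 0.00115293 0.19053541] [-0.11752344 -0.15628018  0.64433718]
shaft 33 71.20055249463908 144.1155627629661 (np.float64(-0.003375937755581027), np.float64(-0.4051117611618988))
[[-0.1, 144.1], [-0.8, 133.1], [0.6, 121.6], [-0.1, 110.4], [-0.8, 99.1], [0.6, 87.3], [-0.1, 75.8]]
plate tilt by depth 2556 -0.0013621087563756796 0.06738315473486144
```

The plate is level again and the arm is clear, so I'm handing in.

```bash
python3 -c "
from station import hand_in
print(hand_in())"
```

```text
the job is handed in; nothing more can be done
None
```

I pressed the left pad to the red tab and then the right pad to the blue tab, holding each for over a second. The plate sprang back level both times and nothing else was touched. By my measurements the needle stood within about 1 mm of red and 2 mm of blue, and the job is handed in, though the hand-in returned no verdict.

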